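Put the tool case back in the packed rack and shut the keeper

TASK

Put the orange tool case back in the rack: slide it, rounded nose first, into the narrow gap between the two middle blue cases, easing them apart without toppling any of them or taking any out, and push it fully home so that all five stand upright, square and flush. Then swing the keeper bar fully shut across the front of the row. Leave the other things on the table where they are.

Things in the scene. Friction and masses are not known exactly. Their poses are not given: they have to be found in the camera images.
- orange_mid (a point): Centre of the loose orange flat tool case: a plastic slab 120 mm long (x), 20 mm thick (y), 60 mm high (z), 0.09 to 0.18 kg, standing on its long narrow edge on the table. The nose (+x end, roughly facing away from the robot) is fully rounded, radius 10 mm; the other end (-x, the spine) is flat with 5 mm rounded corners. Grip it across the 20 mm.
- rack: Plywood rack fixed to the table, open in front and above, holding four blue cases side by side. Origin on the table under the middle of the row; x points from the open front to the back fence, y left, z up. Floor 10 mm thick, from x = -60 mm, a ramp in front of it down to x = -78; fence face at x = +60 mm, 56 mm high; cheeks' inner faces at y = +-58 mm, 50 mm high. Five cases fill 100 of these 116 mm.
- rack_home (a point): Fixed point in the rack where the centre of a case in mid-row is when fully home: rack x = 0, y = 0, z = 40 mm. A case fully home has its nose on the fence and its spine at rack x = -60 mm, its top 70 mm above the table.
- keeper (a joint): Aluminium keeper bar, level, 140 mm long, 10 mm thick, 29 to 45 mm above the table, pivoted at the rack's front right corner. 0 = shut (straight across the front along rack +y, its inner face 7 mm off the spines; hard stop); grows in rad as it opens towards the robot: at 1.57 it points along rack -x, beyond that farther right. About 0.1 N m of friction holds it; push its outer face or knob.
- keeper_pivot (a point): The keeper's pivot axis, at mid height of the bar (37 mm above the table); in the rack's frame at x = -72, y = -74 mm.
- keeper_knob (a point): Middle of the red upright knob (14 mm across, rising from the bar to 73 mm above the table) at the free end of the keeper, 134 mm from the pivot; this point is 59 mm above the table.
- blue1_mid (a point): The leftmost of the four loose blue cases in the rack, of the same size and shape as the orange one; this point is its centre. It can slide sideways on the rack's floor.
- blue2_mid (a point): The second from the left of the four loose blue cases in the rack, of the same size and shape as the orange one; this point is its centre. The gap between the two middle blue cases, 6 to 12 mm, is narrower than the 20 mm orange case; they slide sideways on the rack's floor when pushed.
- blue3_mid (a point): The second from the right of the four loose blue cases in the rack, of the same size and shape as the orange one; this point is its centre. It can slide sideways on the rack's floor.
- blue4_mid (a point): The rightmost of the four loose blue cases in the rack, of the same size and shape as the orange one; this point is its centre. It can slide sideways on the rack's floor.
- tape_roll: Bystander: roll of masking tape, 96 mm across and 24 mm high, lying flat; origin at the centre of its underside.
- cork_block: Bystander: cork sanding block, 63 x 113 x 34 mm; origin at the centre of its underside.
Not all that is in view belongs to the job. What is shaped like the part that bears blue4_mid but yellow is not meant.

How it is judged:
On the way, in this order (a step that is already met when the one before it is completed fails the run):
1. the orange case is home in the middle of the row, nose first (x of orange_mid in the frame of rack between -0.005 and 0.005 m and y of orange_mid in the frame of rack between -0.012 and 0.012 m and z of orange_mid in the frame of rack between 0.034 and 0.046 m and angle between orange_mid's own z axis and vertical below 0.12 rad and angle between the x axis of orange_mid and the x axis of rack, either way round below 0.1 rad and x of keeper_pivot in the frame of orange_mid below 0 m and y of blue2_mid in the frame of orange_mid above 0.015 m and y of blue3_mid in the frame of orange_mid below -0.015 m), for 0.2 s.
2. the keeper is shut (value of joint keeper below 0.1 rad), for 0.2 s.
At the end, for the whole second after the job is handed in: Orange case nose first on the rack floor in mid-row (12 mm of the midline, between the middle blues), within 5 mm of home, 0.1 rad of square, 0.12 rad of upright; blue cases in the rack, within 0.12 rad of upright and 6 mm of home; keeper within 0.1 rad of shut (all of step 1 and x of blue1_mid in the frame of rack between -0.006 and 0.005 m and y of blue1_mid in the frame of rack between -0.052 and 0.052 m and z of blue1_mid in the frame of rack between 0.034 and 0.046 m and angle between each of blue1_mid, blue2_mid, blue3_mid, blue4_mid's own z axis and vertical below 0.12 rad and x of blue2_mid in the frame of rack between -0.006 and 0.005 m and y of blue2_mid in the frame of rack between -0.052 and 0.052 m and z of blue2_mid in the frame of rack between 0.034 and 0.046 m and x of blue3_mid in the frame of rack between -0.006 and 0.005 m and y of blue3_mid in the frame of rack between -0.052 and 0.052 m and z of blue3_mid in the frame of rack between 0.034 and 0.046 m and x of blue4_mid in the frame of rack between -0.006 and 0.005 m and y of blue4_mid in the frame of rack between -0.052 and 0.052 m and z of blue4_mid in the frame of rack between 0.034 and 0.046 m and value of joint keeper below 0.1 rad); the robot touches nothing.
It fails at once if a blue case is toppled, or taken out of the row (angle between any of blue1_mid, blue2_mid, blue3_mid, blue4_mid's own z axis and vertical above 0.5 rad or z of any of blue1_mid, blue2_mid, blue3_mid, blue4_mid in the frame of rack above 0.065 m or x of any of blue1_mid, blue2_mid, blue3_mid, blue4_mid in the frame of rack below -0.04 m).
It fails at once if the tape roll or sanding block is moved by more than 30 mm (distance of any of tape_roll, cork_block from where it was at the start of the episode above 0.03 m).
It also fails if it takes over 70 s, if anything falls off the work surface, if the arm or the gripper's body presses on something with over 40 N, if the wrist force passes 120 N, or if a joint passes its speed limit or range.

ROBOT

A 6-joint arm with a two-finger parallel gripper is mounted at the origin on a cart in front of the work surface, level with it; the furniture and walls round the work are solid. World frame = base frame: x ahead of the robot, y to its left, z up, the work surface at z = 0. Lengths are in m, angles in rad, forces in N, time in s.
With the tool pointing down it reaches from about 0.25 to 0.775 m from the base axis. Payload 4 kg.
Tool frame: the origin (TCP) lies midway between the tips of the shut fingers; the grasp point (between the pads) lies 19 mm behind it (robot.tcp_to_grasp is the distance from the TCP to the grasp point, in m); z points along the fingers, x is the direction in which the jaws open and shut, and the axes are right-handed (so a half turn about z gives the same grasp; the last joint's range is limited). The gripper opens to 94 mm and grips with 3 to 60 N. Pads are 16 mm wide; open, the fingers measure 119 mm over their backs; the gripper's body (75 mm by 177 mm) begins 78 mm behind the grasp point.
Start: joints at [1.181, 0.087, 1.371, -0, 1.684, -0.103], TCP at [0.156, 0.528, 0.206] pointing down, gripper open.
Joint ranges: [-3.1, 3.1], [-0.76, 2.03], [0.27, 2.55], [-1.08, 4.22], [0.17, 2.65], [-2.57, 2.57]. Speed limits (rad/s): [2.79, 2.79, 3.14, 3.14, 3.14, 3.14].

INTERFACE

Orientations are given as [roll, pitch, yaw] about the fixed x, y, z axes, in that order (R = Rz(yaw) Ry(pitch) Rx(roll)).
In Python, from bench import get_obs, vision, robot gives the robot as it stands.
- The arm moves only by the tool servo_tool, never from a script. Its argument "targets" is text: rows parted by semicolons, each of 7 numbers parted by spaces: the opening, from 0 (shut) to 1 (fully open), then the shift along the tool's x, y, z as a fraction of full scale, then the turn, a rotation vector about the tool's x, y, z as a fraction of full scale. A call has 1 to 12 rows; each row is the pose to reach, as a shift and turn from the pose commanded when the call began, along the tool's axes at that moment, turning the shorter way round; what a row does not reach only later rows make up. Full scale, the value 1, is 0.25 m for a shift and pi rad for a turn. A row lasts 1/12 s, in which the tool goes at most 41.7 mm and 7.16 degrees, less where a joint would pass 70% of its speed; a pose out of reach is approached as far as the arm can. A call with a number of a shift or a turn outside -1 to 1 is refused whole. A call with a gripper value outside its range is refused whole. The fingers move at their own pace and stop on an object; the grip force is fixed at half the most. Time passes only in rows, so rows that repeat a pose let the fingers close. It gives the time, the measured TCP pose, the force and the opening at its end, in the units of the state.
- get_obs(): the state, without advancing time (a new reading comes with each control period).
- vision.snapshot(name): name is "scene" or "top"; returns a dict with "image" (384x512x3 uint8, red, green, blue), "mtx" (3x3 intrinsics, pixels), "world_from_camera" (4x4, takes a point from camera to world coordinates). Camera axes: x right, y down, z forward; pixel columns grow to the right and rows downward; lengths in m; the calibration is good to about 2 mm. A picture is of the moment at which its call begins. There is no depth.
- robot.close_job(): hands the job in, once; it reports no verdict.
The state is a dict: "time": time; "joint_positions": joint angles; "qvel": joint speeds; "joint_torque": joint torques, N m; "tool_pos": TCP position; "ee_rot": TCP orientation; "wrist_force": force on the tool from outside, world axes, zero at the start; "wrist_torque": the same for the moment, N m; "width": finger opening in m.
Only numpy, scipy, OpenCV 4.12 (cv2) and the standard library are available. Lean on these libraries where they do the work, as an engineer would, in place of code of your own. Each camera call takes 0.05 s, during which the arm holds its last target.

## Working session

There is one attempt and no reset: what is moved stays moved. The work goes in short steps, Python scripts to look and compute and a tool call to move; the robot and the scene stay as the last step left them, time stands still between calls to the robot, and variables do not carry over. Pictures are saved under pics/ and viewed, and the job is handed in when it is done.

Besides the shell and the picture viewer there is one more tool, called after "Emit:" as name(argument=value, ...) on one line, values as JSON. servo_tool: Moves the arm, as the interface text tells. Its arguments: {"type":"object","properties":{"targets":{"type":"string"}},"required":["targets"]}

```bash
mkdir -p pics; ls
python3 - <<'E'
from bench import get_obs, vision, robot
import cv2
o=get_obs()
for k in o: print(k,o[k])
for n in("scene","top"):
    s=vision.snapshot(n); cv2.imwrite(f"pics/{n}0.png",s["image"][:,:,::-1]); print(s["mtx"],s["world_from_camera"])
E
```

```text
pics
time 0.0
joint_positions [ 1.18089194e+00  8.79470250e-02  1.37225152e+00 -8.10926770e-07
  1.68358238e+00 -1.03102439e-01]
qvel [ 0.00083346  0.00149548  0.00031703 -0.00120927 -0.00044336 -0.00083238]
joint_torque [ 1.28028954e-03 -3.40170801e+01 -3.02432299e+01  7.20693218e-02
  3.27658828e-02 -1.26853652e-04]
tool_pos [0.15538474 0.52702482 0.20430992]
ee_rot [-3.14136824e+00  2.17673977e-03  1.28399454e+00]
wrist_force [-0.42488117 -0.22706033 -0.12156604]
wrist_torque [-0.01702692 -0.01610949  0.00789664]
width 0.09410360706447299
[[373.67557594   0.         255.59377719]
 [  0.         373.67557594 191.34264402]
 [  0.           0.           1.        ]] [[ 0.81205952 -0.30738884  0.49605587 -0.10700925]
 [-0.58341809 -0.40793866  0.70228868 -0.86183991]
 [-0.01351534 -0.85970818 -0.51060668  0.63492982]
 [ 0.          0.          0.          1.        ]]
[[432.49198035   0.         252.64024543]
 [  0.         432.49198035 187.58827651]
 [  0.           0.           1.        ]] [[ 9.69404479e-04 -9.87475520e-01  1.57769316e-01  2.74259579e-01]
 [-9.99997460e-01 -1.27825964e-03 -1.85617897e-03 -3.38638710e-02]
 [ 2.03460145e-03 -1.57767116e-01 -9.87474252e-01  1.29560771e+00]
 [ 0.00000000e+00  0.00000000e+00  0.00000000e+00  1.00000000e+00]]
```

View pics/scene0.png

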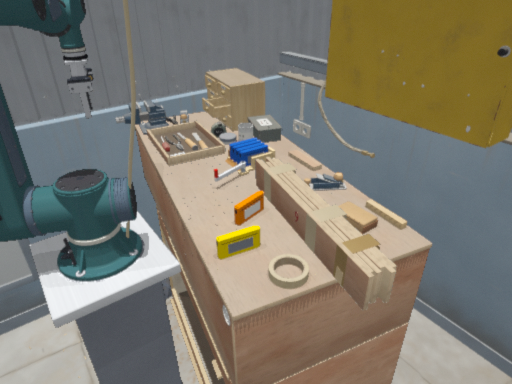

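View pics/top0.png

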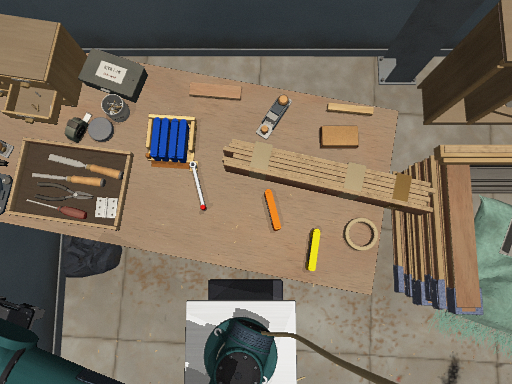

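The top view shows the rack near (171,138), the keeper open from about (195,165) to its knob at (203,208), and the orange case near (273,210). The yellow decoy is at (314,250). I'll enlarge these areas next.

```bash
cat > h.py <<'E'
from bench import get_obs, vision, robot
import cv2, numpy as np
def crop(n,x0,y0,w,h,k,out,s=None):
    s=s or vision.snapshot(n); im=s["image"][y0:y0+h,x0:x0+w,::-1]
    im=cv2.resize(im,None,fx=k,fy=k,interpolation=cv2.INTER_CUBIC)
    for i in range(0,w,10):
        cv2.line(im,(i*k,0),(i*k,6 if i%50 else 12),(0,0,255),1)
        if i%20==0: cv2.putText(im,str(x0+i),(i*k+1,20),0,.35,(255,0,255),1)
    for i in range(0,h,10):
        cv2.line(im,(0,i*k),(6,i*k),(0,0,255),1)
        if i%20==0: cv2.putText(im,str(y0+i),(8,i*k+4),0,.35,(255,0,255),1)
    cv2.imwrite("pics/"+out,im); return s
def px2w(s,u,v,z):
    T=s["world_from_camera"]; d=T[:3,:3]@np.linalg.inv(s["mtx"])@np.array([u,v,1.]); c=T[:3,3]
    return c+d*(z-c[2])/d[2]
def w2px(s,p):
    T=s["world_from_camera"]; q=s["mtx"]@(T[:3,:3].T@(np.asarray(p)-T[:3,3])); return q[:2]/q[2]
E
python3 - <<'E'
from h import *
s=crop("top",135,105,80,75,8,"c1.png"); crop("top",180,150,120,90,6,"c2.png",s)
s=crop("scene",205,130,80,95,7,"c3.png")
E
```

```text
(no output)
```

View pics/c1.png

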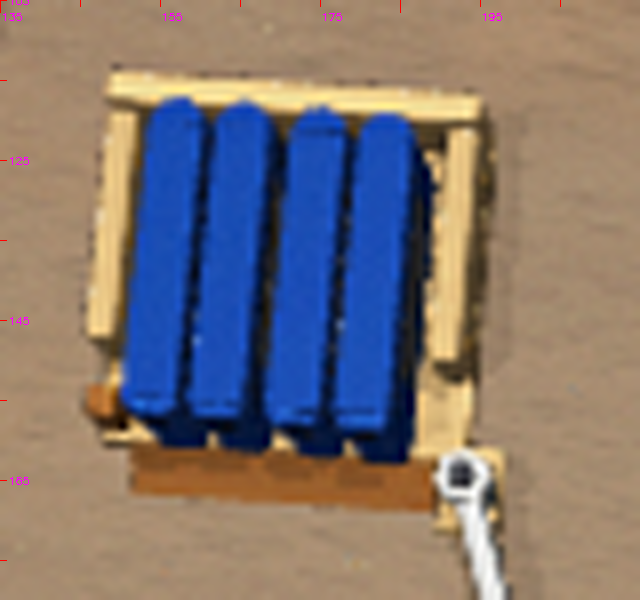

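View pics/c2.png

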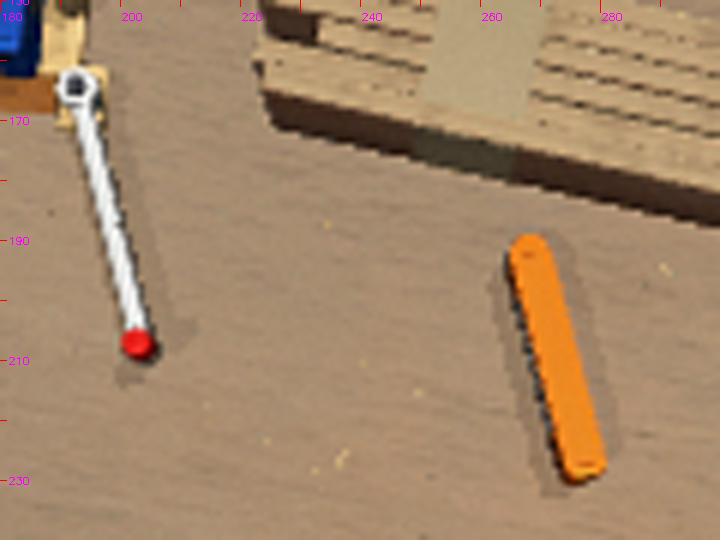

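View pics/c3.png

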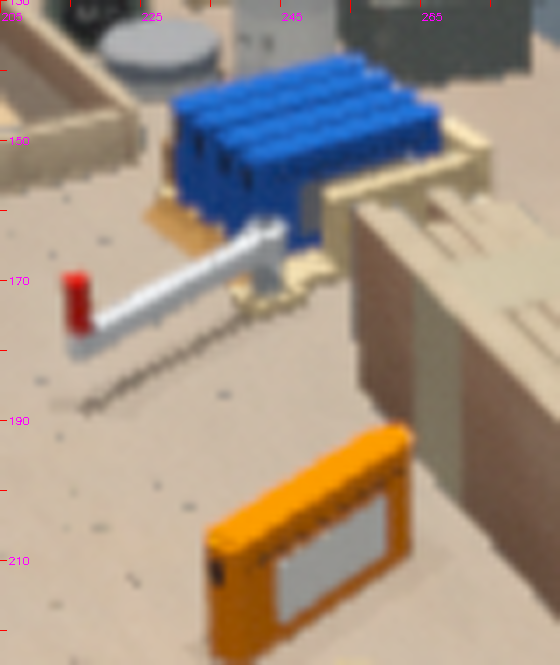

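```bash
cat >> h.py <<'E'
def c(X,Y,k,x0,y0): return (X+.5)/k-.5+x0,(Y+.5)/k-.5+y0
E
python3 - <<'E'
from h import *
s=vision.snapshot("top")
P=lambda X,Y,z,cr=(8,135,105): px2w(s,*c(X,Y,*cr),z).round(4)
for n,X,Y,z in [("fenceL",110,98,.056),("fenceR",483,122,.056),("LcheekB",137,112,.05),("LcheekF",115,340,.05),("RcheekB",448,130,.05),("RcheekF",433,358,.05),("rampL",130,493,0),("rampR",435,512,0),("pivot",462,473,.048),
 ("b1nose",179,97,.07),("b1sp",148,408,.07),("b2n",245,100,.07),("b2s",215,413,.07),("b3n",319,107,.07),("b3s",292,420,.07),("b4n",387,113,.07),("b4s",361,426,.07)]:
    print(n,P(X,Y,z))
k=(6,180,150)
for n,X,Y,z in [("on",527,234,.06),("os",585,478,.06),("Lf",510,255,.06),("Rf",549,245,.06),("Lb",560,470,.06),("Rb",607,462,.06),("knob",137,341,.073),("piv",77,86,.048)]: print(n,P(X,Y,z,k))
E
```

```text
fenceL [0.6854 0.2748 0.056 ]
fenceR [0.6764 0.1357 0.056 ]
LcheekB [0.682 0.266 0.05 ]
LcheekF [0.5943 0.2708 0.05  ]
RcheekB [0.6752 0.1496 0.05  ]
RcheekF [0.5877 0.153  0.05  ]
rampL [0.5471 0.275  0.    ]
rampR [0.5399 0.1583 0.    ]
pivot [0.5447 0.1416 0.048 ]
b1nose [0.6812 0.2459 0.07  ]
b1sp [0.5638 0.253  0.07  ]
b2n [0.6801 0.2216 0.07  ]
b2s [0.562  0.2286 0.07  ]
b3n [0.6775 0.1943 0.07  ]
b3s [0.5595 0.2006 0.07  ]
b4n [0.6752 0.1692 0.07  ]
b4s [0.5573 0.1755 0.07  ]
on [ 0.4688 -0.0789  0.06  ]
os [ 0.3515 -0.106   0.06  ]
Lf [ 0.4586 -0.0707  0.06  ]
Rf [ 0.4635 -0.0895  0.06  ]
Lb [ 0.3553 -0.0941  0.06  ]
Rb [ 0.3591 -0.1165  0.06  ]
knob [0.4152 0.1065 0.073 ]
piv [0.544  0.1413 0.048 ]
```

```bash
cat >> h.py <<'E'
from scipy.spatial.transform import Rotation as Ro
RO=np.array([.6212,.2113]); RY=-.058
def rk(x,y):
    return RO+np.array([np.cos(RY)*x-np.sin(RY)*y, np.sin(RY)*x+np.cos(RY)*y])
def mv(frm,to):
    "frm,to: x y z yaw (tool down). prints fractions"
    R=Ro.from_euler('xyz',[np.pi,0,frm[3]])
    d=R.inv().apply(np.array(to[:3])-np.array(frm[:3]))/.25
    dy=(to[3]-frm[3]+np.pi)%(2*np.pi)-np.pi
    print("shift",d.round(4),"turn z",round(-dy/np.pi,4),"rows",int(np.ceil(max(np.linalg.norm(d)*.25/.0417,abs(dy)/.125))))
E
python3 - <<'E'
from h import *
A=[.156,.528,.206,1.284]; B=[.235,.33,.2,1.798];C=[.31,.11,.2,1.798];D=[.3857,-.0981,.2,1.798]
mv(A,B);mv(B,C);mv(C,D);mv(D,[.3857,-.0981,.02,1.798])
E
```

```text
shift [-0.6703  0.5271  0.024 ] turn z -0.1636 rows 6
shift [-0.925   0.0941  0.    ] turn z -0.0 rows 6
shift [-0.8792  0.1075  0.    ] turn z -0.0 rows 6
shift [ 0.   -0.    0.72] turn z -0.0 rows 5
```

Emit:
servo_tool(targets="1 -0.67 0.527 0.024 0 0 -0.1636;1 -0.67 0.527 0.024 0 0 -0.1636;1 -0.67 0.527 0.024 0 0 -0.1636;1 -0.67 0.527 0.024 0 0 -0.1636;1 -0.67 0.527 0.024 0 0 -0.1636;1 -0.67 0.527 0.024 0 0 -0.1636;1 -0.67 0.527 0.024 0 0 -0.1636;1 -0.67 0.527 0.024 0 0 -0.1636")

```text
time: 0.92
tool_pos: [0.2348, 0.3295, 0.1997]
ee_rot: [3.141, -0.001, 1.796]
wrist_force: [-0.7, 0.2, -0.3]
width: 0.0939
```

Emit:
servo_tool(targets="1 -0.925 0.094 0 0 0 0;1 -0.925 0.094 0 0 0 0;1 -0.925 0.094 0 0 0 0;1 -0.925 0.094 0 0 0 0;1 -0.925 0.094 0 0 0 0;1 -0.925 0.094 0 0 0 0;1 -0.925 0.094 0 0 0 0;1 -0.925 0.094 0 0 0 0")

```text
time: 1.58
tool_pos: [0.3101, 0.1099, 0.1995]
ee_rot: [-3.142, -0.001, 1.796]
wrist_force: [1.0, 0.7, 1.0]
width: 0.094
```

Emit:
servo_tool(targets="1 -0.879 0.107 0 0 0 0;1 -0.879 0.107 0 0 0 0;1 -0.879 0.107 0 0 0 0;1 -0.879 0.107 0 0 0 0;1 -0.879 0.107 0 0 0 0;1 -0.879 0.107 0 0 0 0;1 -0.879 0.107 0 0 0 0;1 -0.879 0.107 0 0 0 0;1 -0.879 0.107 0 0 0 0")

```text
time: 2.33
tool_pos: [0.3853, -0.0963, 0.1994]
ee_rot: [-3.142, -0.001, 1.801]
wrist_force: [-0.4, 0.3, 0.0]
width: 0.0936
```

Emit:
servo_tool(targets="1 0 0 0.2 0 0 0;1 0 0 0.4 0 0 0;1 0 0 0.6 0 0 0;1 0 0 0.72 0 0 0;1 0 0 0.72 0 0 0;1 0 0 0.72 0 0 0")

```text
time: 2.83
tool_pos: [0.3812, -0.0947, 0.0152]
ee_rot: [-3.134, -0.006, 1.801]
wrist_force: [-1.5, 1.0, 1.2]
width: 0.0938
```

Run:
```python
from h import *
crop("scene",200,150,90,85,7,"d1.png"); crop("top",230,170,80,70,8,"d2.png")
```

```text
(no output)
```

View pics/d1.png

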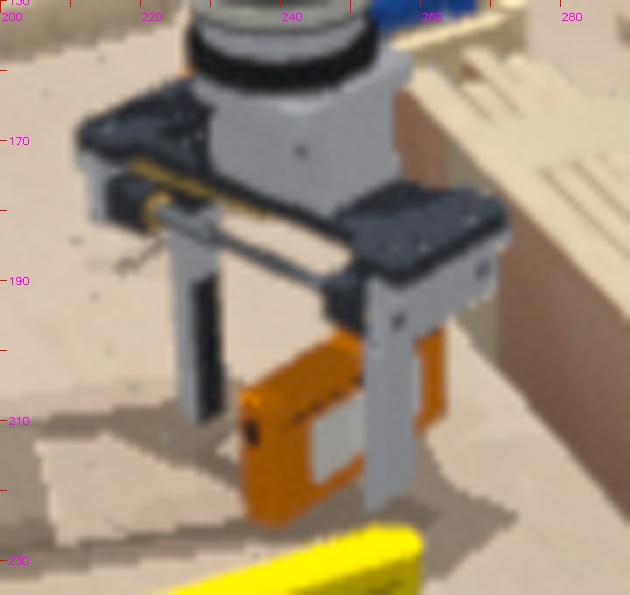

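View pics/d2.png

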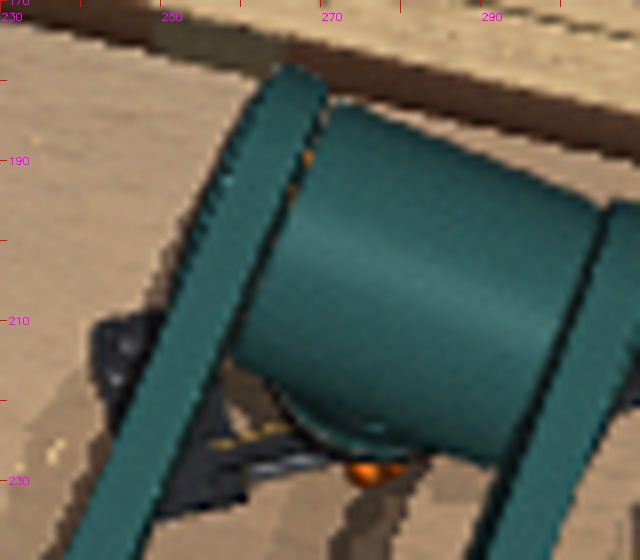

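The fingers straddle the case, with the pads a little towards the spine from its middle. Closing now.

Emit:
servo_tool(targets="0 0 0 0 0 0 0;0 0 0 0 0 0 0;0 0 0 0 0 0 0;0 0 0 0 0 0 0;0 0 0 0 0 0 0;0 0 0 0 0 0 0;0 0 0 0 0 0 0;0 0 0 0 0 0 0")

```text
time: 3.6
tool_pos: [0.3851, -0.0985, 0.0194]
ee_rot: [-3.142, -0.0, 1.798]
wrist_force: [0.3, -0.6, -0.9]
width: 0.0443
```

Emit:
servo_tool(targets="0 0 0 0 0 0 0;0 0 0 0 0 0 0;0 0 0 0 0 0 0;0 0 0 0 0 0 0;0 0 0 0 0 0 0;0 0 0 0 0 0 0;0 0 0 0 0 0 0;0 0 0 0 0 0 0")

```text
time: 4.27
tool_pos: [0.3851, -0.0984, 0.0194]
ee_rot: [-3.142, -0.0, 1.798]
wrist_force: [0.2, 0.2, -1.3]
width: 0.02
```

Run:
```python
from h import *
A=[.3857,-.0981,.02,1.798]; U=A[:2]+[.14,1.798]
S=rk(-.175,0); print(S)
M=[(U[0]+S[0])/2,(U[1]+S[1])/2,.14,1.5128]
E=[*S,.14,1.5128]
mv(A,U);mv(U,M);mv(M,E)
```

```text
[0.44649427 0.22144431]
shift [ 0.    0.   -0.48] turn z -0.0 rows 3
shift [0.5953 0.2624 0.    ] turn z 0.0908 rows 4
shift [0.6451 0.0843 0.    ] turn z -0.0 rows 4
```

Emit:
servo_tool(targets="0 0 0 -0.1 0 0 0;0 0 0 -0.25 0 0 0;0 0 0 -0.4 0 0 0;0 0 0 -0.48 0 0 0;0 0 0 -0.48 0 0 0;0 0 0 -0.48 0 0 0")

```text
time: 4.77
tool_pos: [0.3857, -0.0987, 0.1403]
ee_rot: [3.139, 0.001, 1.798]
wrist_force: [-0.3, -0.1, -1.6]
width: 0.0199
```

Emit:
servo_tool(targets="0 0.1 0.05 0 0 0 0.02;0 0.25 0.12 0 0 0 0.045;0 0.4 0.18 0 0 0 0.07;0 0.52 0.23 0 0 0 0.0908;0 0.595 0.262 0 0 0 0.0908;0 0.595 0.262 0 0 0 0.0908;0 0.595 0.262 0 0 0 0.0908")

```text
time: 5.35
tool_pos: [0.4139, 0.0618, 0.1369]
ee_rot: [-3.137, 0.001, 1.516]
wrist_force: [0.5, -0.1, -0.8]
width: 0.0199
```

Emit:
servo_tool(targets="0 0.12 0.016 0 0 0 0;0 0.28 0.037 0 0 0 0;0 0.44 0.058 0 0 0 0;0 0.57 0.075 0 0 0 0;0 0.645 0.084 0 0 0 0;0 0.645 0.084 0 0 0 0;0 0.645 0.084 0 0 0 0;0 0.645 0.084 0 0 0 0")

```text
time: 6.02
tool_pos: [0.4454, 0.2191, 0.1384]
ee_rot: [-3.14, 0.002, 1.511]
wrist_force: [-0.6, 0.5, -1.4]
width: 0.0198
```

Run:
```python
from h import *
o=get_obs();print(o["tool_pos"],o["ee_rot"],o["width"])
crop("scene",190,90,100,85,7,"e1.png"); crop("top",135,105,90,110,6,"e2.png")
```

```text
[0.44542186 0.21912339 0.13842905] [-3.13981271e+00  1.77291219e-03  1.51107856e+00] 0.019821768889799623
```

View pics/e1.png

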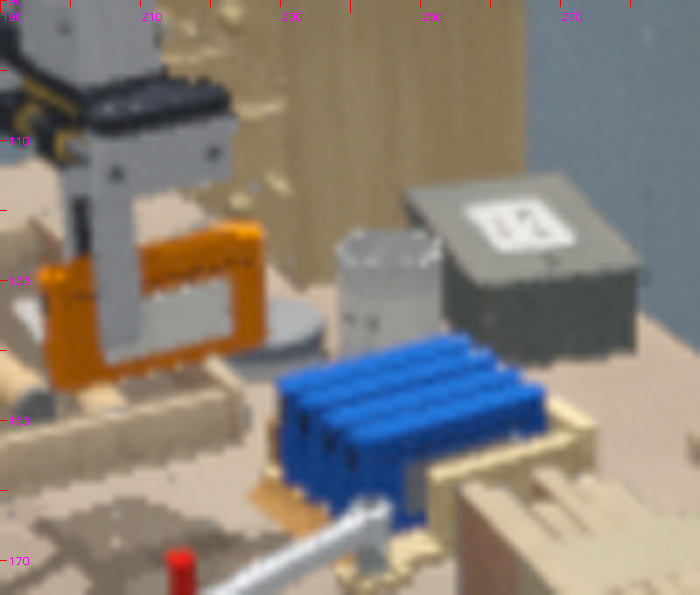

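View pics/e2.png

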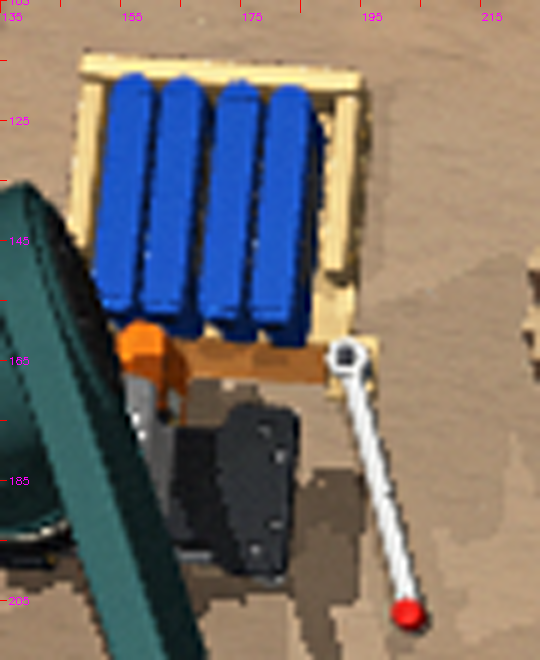

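Emit:
servo_tool(targets="0 0 0 0.1 0 0 0;0 0 0 0.25 0 0 0;0 0 0 0.38 0 0 0;0 0 0 0.43 0 0 0;0 0 0 0.43 0 0 0;0 0 0 0.43 0 0 0;0 0 0 0.43 0 0 0")

```text
time: 6.7
tool_pos: [0.4471, 0.2208, 0.0337]
ee_rot: [3.139, -0.001, 1.512]
wrist_force: [0.4, 0.0, -1.0]
width: 0.02
```

Run:
```python
from h import *
o=get_obs();print(o["tool_pos"],o["ee_rot"],o["width"])
s=crop("scene",190,110,80,85,7,"f1.png"); t=crop("top",140,135,60,60,10,"f2.png")
for z in (.012,.072):
    for x in (-.09,-.21):
        p=rk(x,0); print(x,z,w2px(s,[*p,z]),w2px(t,[*p,z]))
```

```text
[0.44711002 0.22076596 0.03374376] [ 3.13863824e+00 -1.26617238e-03  1.51159616e+00] 0.020002586599951275
-0.09 0.012 [228.12561434 164.34061901] [169.04662123 170.49506726]
-0.21 0.012 [198.69256437 172.73484689] [165.44635003 209.94196647]
-0.09 0.072 [227.28491127 149.57484606] [165.12152968 166.40437611]
-0.21 0.072 [197.12679115 157.5496173 ] [161.28737829 207.689311  ]
```

View pics/f1.png

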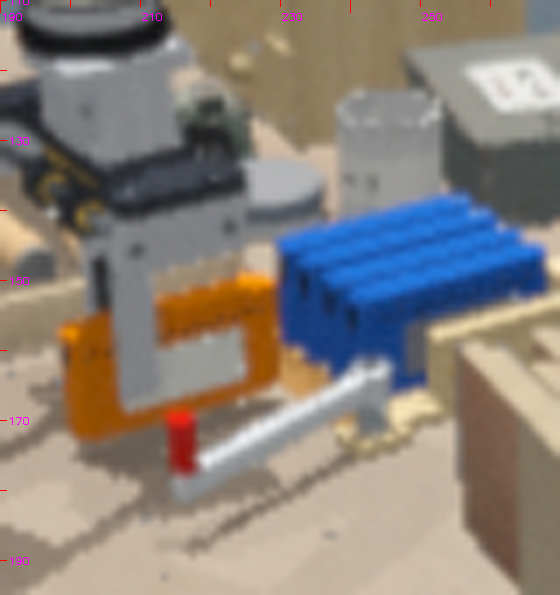

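View pics/f2.png

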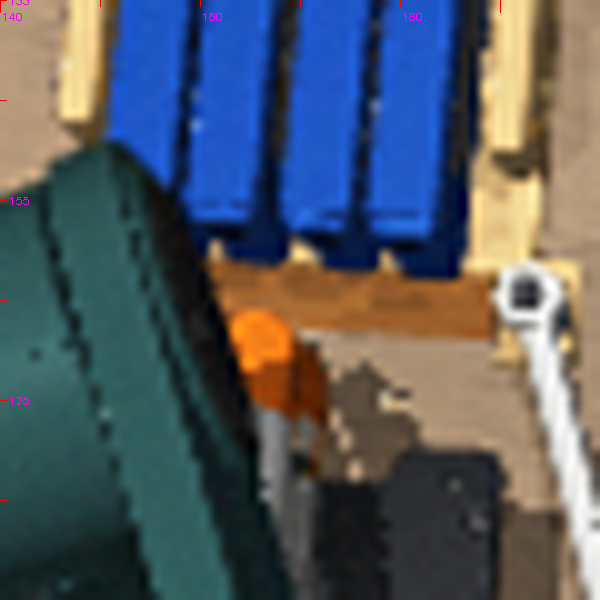

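Emit:
servo_tool(targets="0 0 0.02 0 0 0 0;0 0 0.04 0 0 0 0;0 0 0.06 0 0 0 0;0 0 0.08 0 0 0 0;0 0 0.1 0 0 0 0;0 0 0.12 0 0 0 0;0 0 0.14 0 0 0 0;0 0 0.16 0 0 0 0;0 0 0.18 0 0 0 0;0 0 0.2 0 0 0 0;0 0 0.2 0 0 0 0;0 0 0.2 0 0 0 0")

```text
time: 7.8
tool_pos: [0.4966, 0.218, 0.0322]
ee_rot: [3.14, -0.0, 1.512]
wrist_force: [0.4, 0.7, -1.3]
width: 0.02
```

Run:
```python
from h import *
o=get_obs();print(o["tool_pos"],o["ee_rot"],o["width"],o["wrist_force"])
s=crop("scene",190,110,80,85,7,"g1.png"); t=crop("top",140,105,65,80,7,"g2.png")
```

```text
[0.49660877 0.21800825 0.03216596] [ 3.14027546e+00 -2.13593679e-04  1.51238094e+00] 0.019972788238447198 [ 0.43083052  0.65620661 -1.26001987]
```

View pics/g1.png

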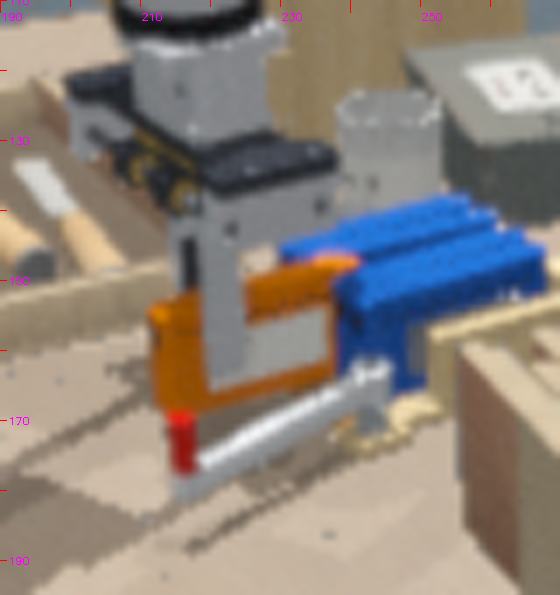

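View pics/g2.png

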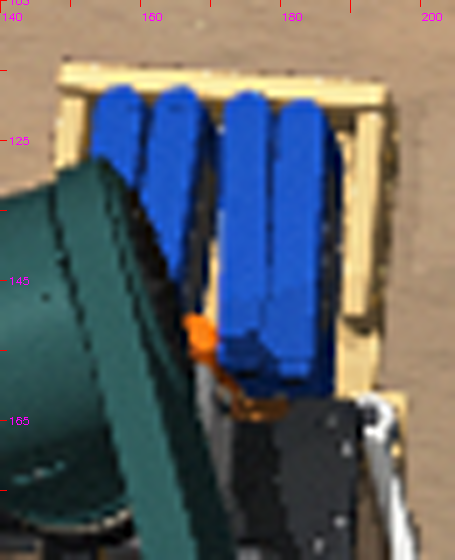

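The nose is in the gap at about (168,150) in the top view, and blue2 and blue3 are parting with low force. Pushing on.

Emit:
servo_tool(targets="0 0 0.02 0 0 0 0;0 0 0.04 0 0 0 0;0 0 0.06 0 0 0 0;0 0 0.08 0 0 0 0;0 0 0.1 0 0 0 0;0 0 0.12 0 0 0 0;0 0 0.14 0 0 0 0;0 0 0.16 0 0 0 0;0 0 0.18 0 0 0 0;0 0 0.2 0 0 0 0;0 0 0.2 0 0 0 0;0 0 0.2 0 0 0 0")

```text
time: 8.9
tool_pos: [0.5467, 0.2151, 0.0321]
ee_rot: [3.14, -0.0, 1.513]
wrist_force: [0.3, -0.1, -1.0]
width: 0.0197
```

Run:
```python
from h import *
o=get_obs();print(o["tool_pos"],o["ee_rot"],o["width"],o["wrist_force"])
s=crop("scene",190,110,80,85,7,"h1.png"); t=crop("top",140,105,65,80,7,"h2.png")
```

```text
[0.54665362 0.21513709 0.03205798] [ 3.13977863e+00 -2.86500954e-04  1.51251690e+00] 0.01967689222590288 [ 0.31905563 -0.11904184 -1.04930169]
```

View pics/h1.png

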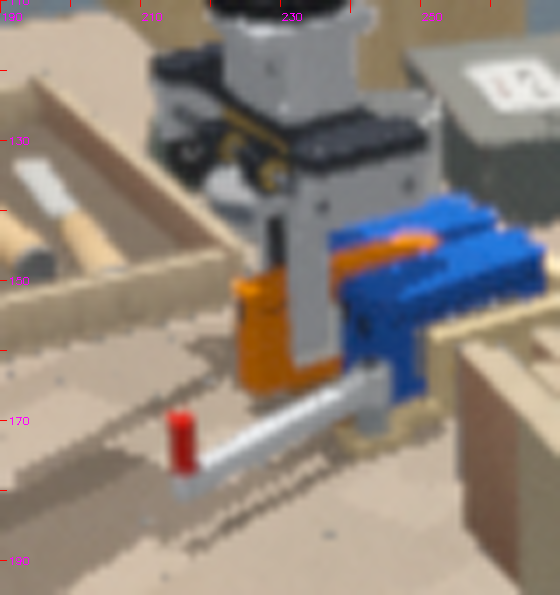

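View pics/h2.png

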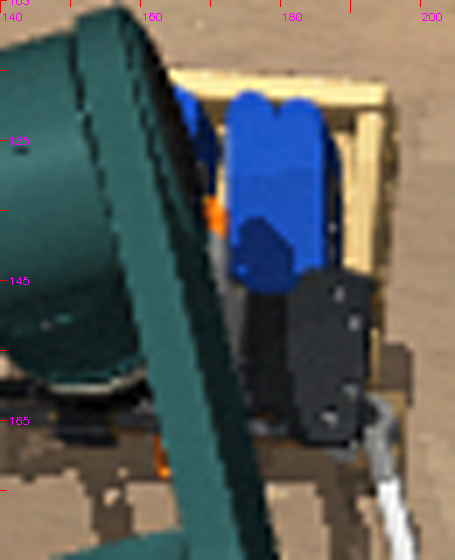

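Emit:
servo_tool(targets="0 0 0 0.006 0 0 0;0 0 0 0.006 0 0 0;0.4 0 0 0.006 0 0 0;0.4 0 0 0.006 0 0 0;0.4 0 0 0.006 0 0 0;0.4 0 0 0.006 0 0 0;0.4 0 0 0.006 0 0 0;0.4 0 0 0.006 0 0 0")

```text
time: 9.67
tool_pos: [0.5456, 0.2152, 0.0306]
ee_rot: [3.141, -0.0, 1.513]
wrist_force: [-0.2, 0.1, 0.6]
width: 0.0374
```

Emit:
servo_tool(targets="0.4 0 0 -0.1 0 0 0;0.4 0 0 -0.24 0 0 0;0.4 0 0 -0.35 0 0 0;0.3 0 -0.05 -0.35 0 0 0;0 0 -0.18 -0.35 0 0 0;0 0 -0.28 -0.35 0 0 0;0 0 -0.28 -0.35 0 0 0;0 0 -0.28 -0.35 0 0 0;0 0 -0.28 -0.2 0 0 0;0 0 -0.28 -0.05 0 0 0;0 0 -0.28 0.03 0 0 0;0 0 -0.28 0.03 0 0 0")

```text
time: 10.67
tool_pos: [0.4725, 0.2176, 0.0172]
ee_rot: [-3.132, 0.004, 1.512]
wrist_force: [-0.7, -0.2, -0.6]
width: 0.001
```

Run:
```python
from h import *
o=get_obs();print(o["tool_pos"],o["ee_rot"],o["width"],o["wrist_force"])
s=crop("scene",190,110,80,85,7,"i1.png"); t=crop("top",140,105,65,80,7,"i2.png")
```

```text
[0.47245002 0.21764522 0.01724812] [-3.13171573  0.00414839  1.51222725] 0.0010209069147405216 [-0.66749234 -0.23331169 -0.56695493]
```

View pics/i1.png

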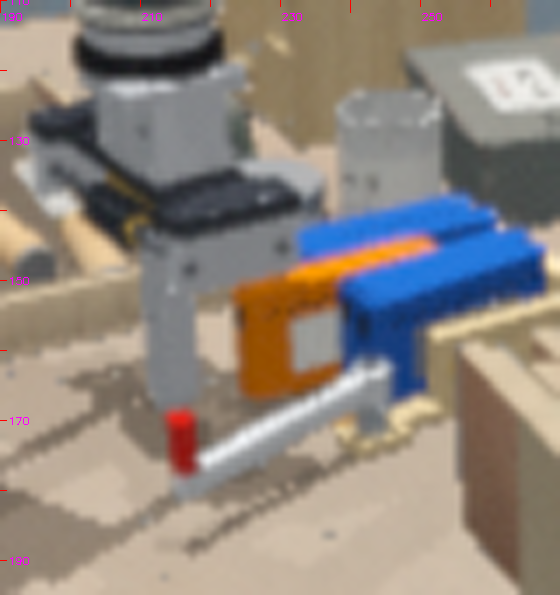

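View pics/i2.png

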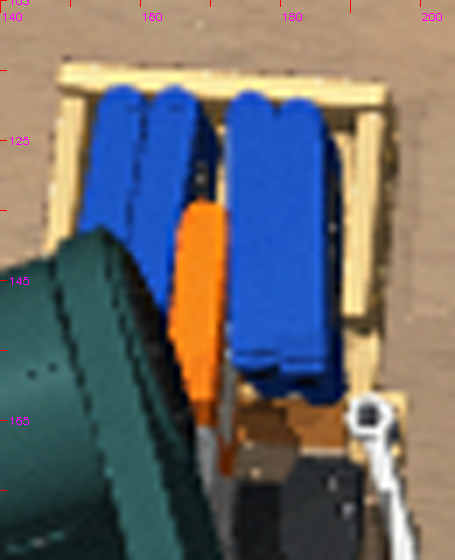

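Emit:
servo_tool(targets="0 0 0.02 0 0 0 0;0 0 0.045 0 0 0 0;0 0 0.07 0 0 0 0;0 0 0.095 0 0 0 0;0 0 0.12 0 0 0 0;0 0 0.145 0 0 0 0;0 0 0.17 0 0 0 0;0 0 0.195 0 0 0 0;0 0 0.22 0 0 0 0;0 0 0.24 0 0 0 0;0 0 0.25 0 0 0 0;0 0 0.25 0 0 0 0")

```text
time: 11.77
tool_pos: [0.5369, 0.2161, 0.0235]
ee_rot: [-3.138, -0.0, 1.513]
wrist_force: [-5.1, 0.9, 4.3]
width: 0.0003
```

Run:
```python
from h import *
o=get_obs();print(o["tool_pos"],o["ee_rot"],o["width"],o["wrist_force"])
s=crop("scene",200,110,70,75,8,"j1.png"); t=crop("top",140,105,65,80,7,"j2.png")
```

```text
[0.53691679 0.21607548 0.02348017] [-3.13750951e+00 -4.99106108e-04  1.51292013e+00] 0.0003326967719698432 [-5.14623161  0.88280414  4.33788142]
```

View pics/j1.png

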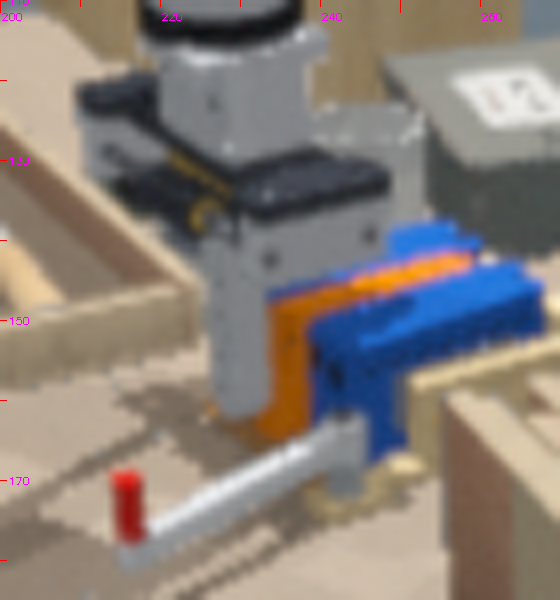

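View pics/j2.png

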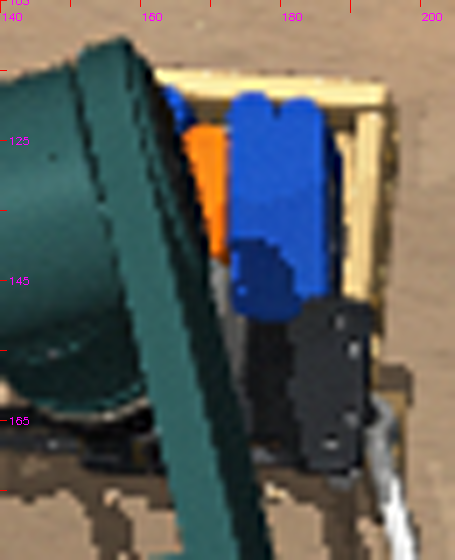

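Emit:
servo_tool(targets="0 0 0.01 0 0 0 0;0 0 0.02 0 0 0 0;0 0 0.03 0 0 0 0;0 0 0.04 0 0 0 0;0 0 0.048 0 0 0 0;0 0 0.054 0 0 0 0;0 0 0.054 0 0 0 0;0 0 0.054 0 0 0 0")

```text
time: 12.53
tool_pos: [0.5507, 0.2152, 0.0234]
ee_rot: [-3.139, -0.0, 1.513]
wrist_force: [-6.1, 0.1, 4.5]
width: 0.0004
```

Run:
```python
from h import *
o=get_obs();print(o["tool_pos"],o["ee_rot"],o["width"],o["wrist_force"])
s=crop("scene",200,110,70,75,8,"k1.png"); t=crop("top",140,105,65,80,7,"k2.png")
```

```text
[0.55071065 0.2151969  0.02343191] [-3.13889523e+00 -4.42982938e-04  1.51293118e+00] 0.0003899614330146029 [-6.06279263  0.12525763  4.45868208]
```

View pics/k1.png

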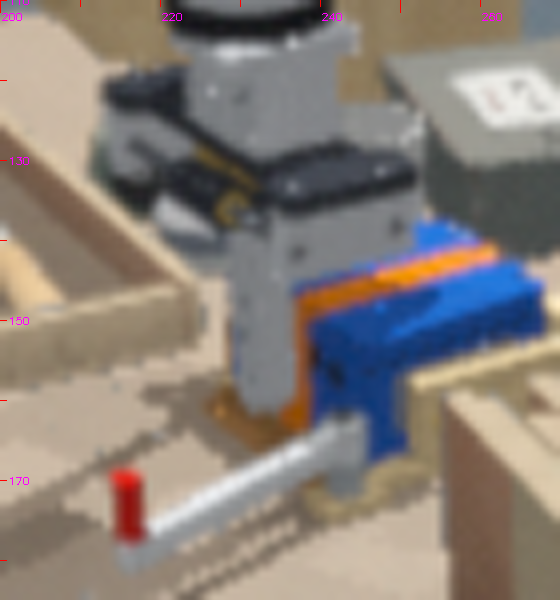

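View pics/k2.png

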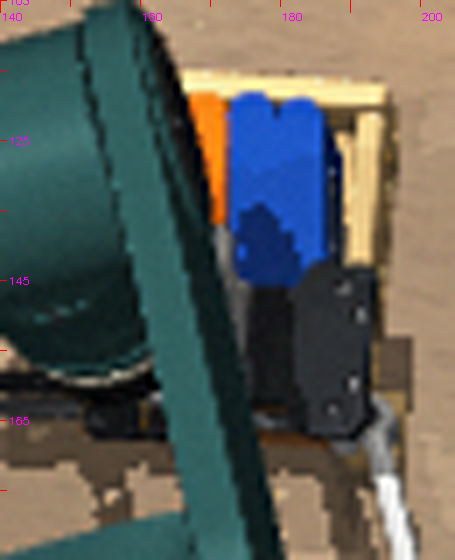

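Emit:
servo_tool(targets="0 0 0.004 0 0 0 0;0 0 0.008 0 0 0 0;0 0 0.012 0 0 0 0;0 0 0.012 0 0 0 0")

```text
time: 12.97
tool_pos: [0.5526, 0.215, 0.0234]
ee_rot: [-3.136, -0.0, 1.513]
wrist_force: [-8.2, -0.0, 6.2]
width: 0.0006
```

Emit:
servo_tool(targets="0 0 0.004 0 0 0 0;0 0 0.008 0 0 0 0;0 0 0.012 0 0 0 0;0 0 0.012 0 0 0 0")

```text
time: 13.3
tool_pos: [0.5526, 0.2151, 0.0234]
ee_rot: [-3.13, 0.001, 1.514]
wrist_force: [-14.7, -1.5, 10.5]
width: 0.0008
```

Emit:
servo_tool(targets="0 0 -0.05 0 0 0 0;0 0 -0.15 0 0 0 0;0 0 -0.25 0 0 0 0;0 0 -0.25 -0.15 0 0 0;0 0 -0.25 -0.3 0 0 0;0 0 -0.25 -0.45 0 0 0;0 -0.3 -0.6 -0.5 0 0 0;0 -0.6 -0.6 -0.5 0 0 0;0 -0.7 -0.6 -0.5 0 0 0;0 -0.75 -0.6 -0.5 0 0 0;0 -0.75 -0.6 -0.5 0 0 0;0 -0.75 -0.6 -0.5 0 0 0")

```text
time: 14.3
tool_pos: [0.396, 0.0309, 0.1488]
ee_rot: [3.14, 0.003, 1.506]
wrist_force: [1.0, -0.1, 0.4]
width: 0.0006
```

Run:
```python
from h import *
o=get_obs();print(o["tool_pos"],o["ee_rot"],o["width"],o["wrist_force"])
s=crop("scene",205,120,70,75,8,"l1.png"); t=crop("top",140,105,65,75,8,"l2.png")
```

```text
[0.39599732 0.03087851 0.14883509] [3.13953346 0.00346934 1.5059156 ] 0.0006405295421651602 [ 1.03010884 -0.13424416  0.42319635]
```

View pics/l1.png

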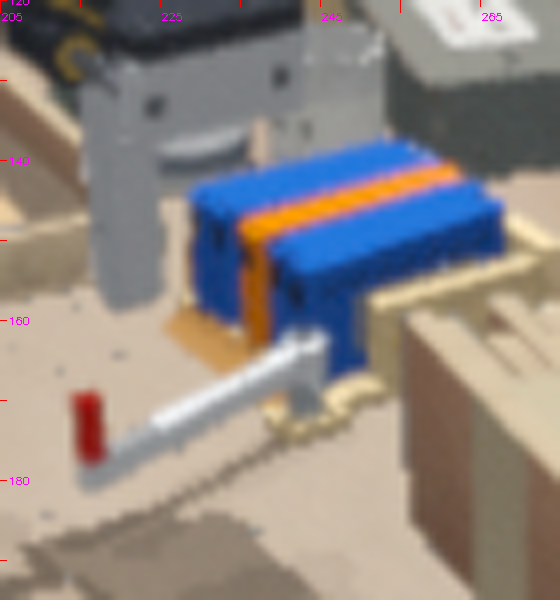

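View pics/l2.png

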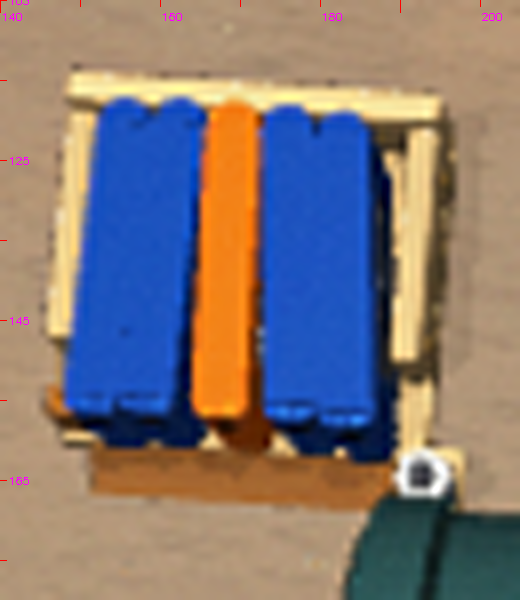

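Run:
```python
from h import *
t=vision.snapshot("top")
def inv(X,Y,z=.07):
    p=px2w(t,*c(X,Y,8,140,105),z)[:2]-RO; cs,sn=np.cos(RY),np.sin(RY)
    return (np.array([cs*p[0]+sn*p[1],-sn*p[0]+cs*p[1]])*1000).round(1)
for n,X,Y in [("on",233,101),("os",219,416),("b1n",123,97),("b1s",92,412),("b2n",181,98),("b2s",145,413),("b3n",289,105),("b3s",288,418),("b4n",345,111),("b4s",348,424)]: print(n,inv(X,Y))
# arc plan for keeper, TCP offset beyond outer face
```

```text
on [58.4  3.4]
os [-60.2  -2.2]
b1n [57.5 43.9]
b1s [-61.5  43.9]
b2n [58.4 22.6]
b2s [-60.7  24.7]
b3n [ 58.1 -17.3]
b3s [-59.5 -27.2]
b4n [ 57.1 -38.1]
b4s [-60.4 -49.1]
```

```bash
cat >> h.py <<'E'
def kp(th,extra=0,r=.1):
    sup=.0125*abs(np.sin(th))+.008*abs(np.cos(th))
    d=np.array([-np.sin(th),np.cos(th)]); n=np.array([-np.cos(th),-np.sin(th)])
    q=np.array([-.072,-.074])+r*d+(.005+sup+extra)*n
    return rk(*q)
def tr(w0,w,yaw=1.5128):
    d=np.array([*(w-w0),0]); return (Ro.from_euler('xyz',[np.pi,0,yaw]).inv().apply(d)/.25)[:2].round(3)
E
python3 - <<'E'
from h import *
o=get_obs();print(o["tool_pos"],o["ee_rot"],o["wrist_force"])
t=vision.snapshot("top"); print("lumber corner",px2w(t,224,152,.07),px2w(t,224,168,.07))
p0=kp(1.89,.03); print(p0, tr(o["tool_pos"][:2],p0), (o["tool_pos"][2]-.028)/.25)
for th in np.linspace(1.89,0,13): 
    print(round(th,2),tr(p0,kp(th)),kp(th).round(3))
E
```

```text
[0.39763671 0.03574216 0.14843225] [ 3.13983094e+00 -7.20269117e-04  1.51074630e+00] [ 0.37444758  0.44048525 -0.26799321]
lumber corner [0.57475667 0.04720847 0.07      ] [0.52730234 0.04666674 0.07      ]
[0.46117532 0.06806962] [0.144 0.246] 0.48172898603892544
1.89 [ 0.114 -0.038] [0.453 0.097]
1.73 [ 0.175 -0.065] [0.447 0.113]
1.58 [ 0.241 -0.082] [0.444 0.129]
1.42 [ 0.301 -0.089] [0.443 0.144]
1.26 [ 0.362 -0.087] [0.445 0.16 ]
1.1 [ 0.423 -0.075] [0.449 0.175]
0.94 [ 0.483 -0.053] [0.455 0.189]
0.79 [ 0.54  -0.021] [0.464 0.203]
0.63 [0.592 0.021] [0.475 0.215]
0.47 [0.637 0.072] [0.488 0.226]
0.31 [0.673 0.131] [0.504 0.234]
0.16 [0.699 0.196] [0.52 0.24]
0.0 [0.713 0.266] [0.538 0.242]
```

Emit:
servo_tool(targets="0 0.14 0.12 0 0 0 0;0 0.144 0.246 0 0 0 0;0 0.144 0.246 0.1 0 0 0;0 0.144 0.246 0.25 0 0 0;0 0.144 0.246 0.4 0 0 0;0 0.144 0.246 0.48 0 0 0;0 0.144 0.246 0.48 0 0 0;0 0.144 0.246 0.48 0 0 0;0 0.144 0.246 0.48 0 0 0")

```text
time: 15.25
tool_pos: [0.462, 0.0694, 0.0295]
ee_rot: [3.139, -0.0, 1.515]
wrist_force: [-0.0, -0.2, 0.2]
width: 0.0004
```

Run:
```python
from h import *
o=get_obs();print(o["tool_pos"],o["ee_rot"],o["width"],o["wrist_force"])
s=crop("scene",195,120,80,85,7,"m1.png")
```

```text
[0.46201867 0.06942943 0.02947288] [ 3.13898934e+00 -4.41466239e-04  1.51453190e+00] 0.0003799288701827248 [-0.02724285 -0.19918044  0.15065692]
```

View pics/m1.png

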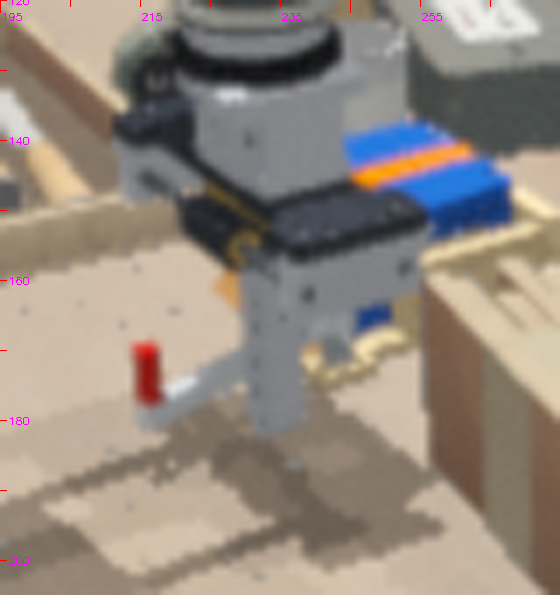

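The shut fingers stand on the outer side of the bar, tips at about (233,181), and the red knob is at (214,172). Sweeping the bar along its arc.

Emit:
servo_tool(targets="0 0.06 -0.02 0.01 0 0 0;0 0.114 -0.038 0.01 0 0 0;0 0.175 -0.065 0.01 0 0 0;0 0.241 -0.082 0.01 0 0 0;0 0.301 -0.089 0.01 0 0 0;0 0.362 -0.087 0.01 0 0 0;0 0.423 -0.075 0.01 0 0 0;0 0.483 -0.053 0.01 0 0 0;0 0.54 -0.021 0.01 0 0 0;0 0.592 0.021 0.01 0 0 0;0 0.637 0.072 0.01 0 0 0;0 0.637 0.072 0.01 0 0 0")

```text
time: 16.3
tool_pos: [0.4912, 0.2286, 0.0283]
ee_rot: [3.135, -0.003, 1.514]
wrist_force: [0.1, -0.8, 1.1]
width: 0.0005
```

Run:
```python
from h import *
o=get_obs();print(o["tool_pos"],o["ee_rot"],o["width"],o["wrist_force"])
s=crop("scene",195,120,80,85,7,"n1.png"); crop("top",140,105,75,90,6,"n2.png")
print(tr(o["tool_pos"][:2],kp(.3)),tr(o["tool_pos"][:2],kp(.15)),tr(o["tool_pos"][:2],kp(0)))
```

```text
[0.49119308 0.22857237 0.0283113 ] [ 3.13536113e+00 -2.99693528e-03  1.51395203e+00] 0.00046820716092181624 [ 0.06942266 -0.80259819  1.06678863]
[0.028 0.055] [0.052 0.117] [0.065 0.183]
```

View pics/n1.png

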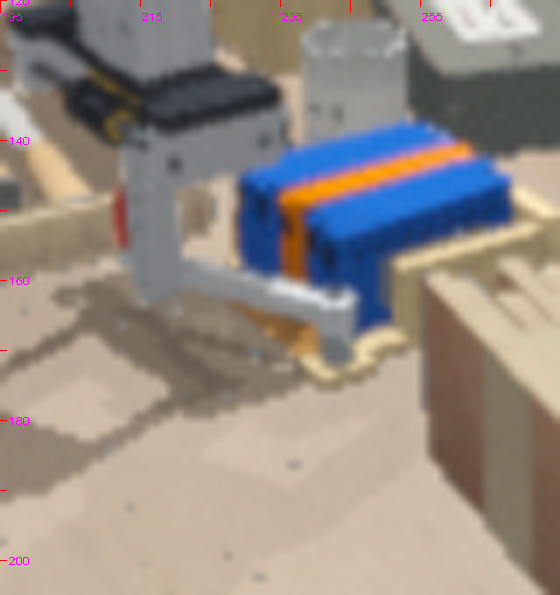

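View pics/n2.png

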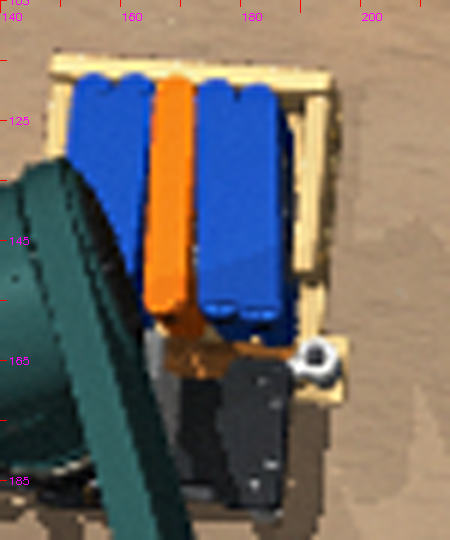

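Emit:
servo_tool(targets="0 0.016 0.027 0 0 0 0;0 0.028 0.055 0 0 0 0;0 0.042 0.086 0 0 0 0;0 0.052 0.117 0 0 0 0;0 0.06 0.15 0 0 0 0;0 0.064 0.17 0 0 0 0;0 0.065 0.183 0 0 0 0;0 0.065 0.183 0 0 0 0;0 0.065 0.183 0 0 0 0")

```text
time: 17.15
tool_pos: [0.5345, 0.2399, 0.0254]
ee_rot: [3.141, -0.0, 1.513]
wrist_force: [-0.1, -0.3, 0.1]
width: 0.0002
```

Emit:
servo_tool(targets="0 0 0.01 0 0 0 0;0 0 0.02 0 0 0 0;0 0 0.028 0 0 0 0;0 0 0.028 0 0 0 0")

```text
time: 17.48
tool_pos: [0.5373, 0.2399, 0.0253]
ee_rot: [-3.132, 0.0, 1.513]
wrist_force: [-9.8, 1.1, 6.5]
width: 0.0003
```

The force jumped to about 10 N. The bar's own friction needs only about 1 N there, so it is against its stop. Retreating and checking.

Emit:
servo_tool(targets="0 0 -0.06 0 0 0 0;0 0 -0.15 0 0 0 0;0 0 -0.25 -0.1 0 0 0;0 0 -0.35 -0.25 0 0 0;0 0.1 -0.5 -0.4 0 0 0;0 0.3 -0.6 -0.5 0 0 0;0 0.5 -0.6 -0.5 0 0 0;0 0.5 -0.6 -0.5 0 0 0;0 0.5 -0.6 -0.5 0 0 0;0 0.5 -0.6 -0.5 0 0 0")

```text
time: 18.32
tool_pos: [0.3985, 0.3746, 0.1512]
ee_rot: [3.14, -0.001, 1.516]
wrist_force: [1.1, 0.5, -0.0]
width: 0.0005
```

Run:
```python
from h import *
o=get_obs();print(o["tool_pos"],o["wrist_force"],o["time"])
s=crop("scene",205,120,70,75,8,"q1.png"); t=crop("top",135,105,75,75,8,"q2.png")
for q in [(-.072,-.074,.045),(-.072,.06,.073)]: print(w2px(t,[*rk(*q[:2]),q[2]]), w2px(s,[*rk(*q[:2]),q[2]]))
```

```text
[0.39847617 0.37457288 0.1512157 ] [ 1.08570453  0.45212077 -0.01435404] 18.3167
[192.45827067 163.78543403] [242.11406732 162.50162314]
[144.93664898 159.03858218] [223.83732259 142.7751661 ]
```

View pics/q1.png

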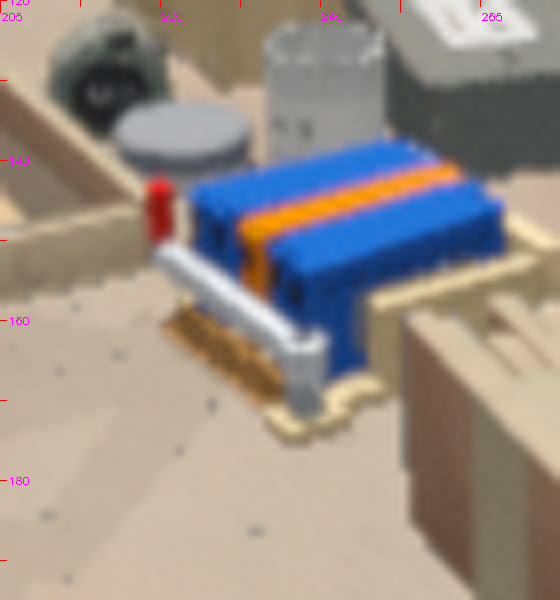

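View pics/q2.png

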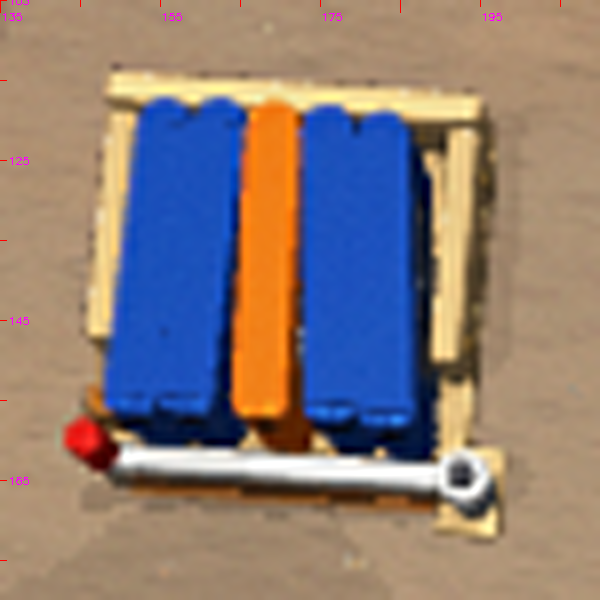

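The knob top is at (145.3,159.3) in the top view, against (144.9,159.0) predicted for the bar fully shut. The cases are upright and flush, and the arm is clear. Handing in.

```bash
python3 -c "
from bench import robot; print(robot.close_job())"
```

```text
the job is handed in; nothing more can be done
None
```

The orange case is in the rack nose first between the two middle blue cases, and the keeper bar is shut across the front. I handed the job in at about 18.4 s; the system gave no verdict.

I gripped the case about 25 mm behind its middle and slid its nose into the roughly 8 mm gap until the fingers were near the row. Then I let go and pushed it home on the spine with the shut fingers. After that I swept the keeper round its arc until it stopped.

Last checks:
- **Orange case:** it stalled against the fence at about 15 N. In the top view its nose is at about rack x = 58 mm and its spine at −60 mm. It sits within a few mm of the midline, with roughly 0.05 rad of yaw (limit 0.1).
- **Blue cases:** all four are upright with their noses at the fence, reading within about 2 mm of home. The two right-hand ones read about 0.09 rad askew, which is not judged and may be my pixel reading.
- **Keeper:** it met its stop at about 10 N. The knob is within 0.5 pixel of where it should be when shut.
- **Bystanders:** the arm did not go near the tape roll or cork block. I did not measure their positions again.

No check failed.

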